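# Take the one-peg bracket off its keyhole stud

## Robot

A 6-joint arm with a two-finger parallel gripper is mounted at the origin on the work surface. World frame = base frame: x ahead of the robot, y to its left, z up, the work surface at z = 0. Lengths are in m, angles in rad, forces in N, time in s.
With the tool pointing down it reaches from about 0.35 to 0.975 m from the base axis. Payload 4.9 kg.
Tool frame: the origin (TCP) lies midway between the tips of the shut fingers; the grasp point (between the pads) lies 19 mm behind it; z points along the fingers, y is the line along which they close (so a half turn about z gives the same grasp; the last joint's range is limited). The gripper opens to 85 mm and grips with 20 to 120 N. Pads are 22 mm wide; open, the fingers measure 114 mm over their backs; the gripper's body (76 mm by 85 mm) begins 54 mm behind the grasp point. The pads swing forward as they close: fully open they stand 13 mm farther back than shut.
Start: joints at [1.186, 0.053, 1.613, -0, 1.476, -0.119], TCP at [0.164, 0.603, 0.231] pointing down, gripper open.
Joint ranges: [-3.01, 3.01], [-1.01, 2.22], [0.06, 2.58], [-1.02, 4.17], [0.09, 2.62], [-3.14, 3.14]. Speed limits (rad/s): [2.57, 2.57, 3.14, 3.14, 3.14, 3.14].

## Interface

Orientations are given as [roll, pitch, yaw] about the fixed x, y, z axes, in that order (R = Rz(yaw) Ry(pitch) Rx(roll)).
In Python, from bench import env gives the robot as it stands. Calls block until the motion is done:
- env.reach(position, orientation): joint-space move of the TCP to a pose.
- env.movel(position, orientation=None, velocity=0.15, force_limit=None): straight line of the TCP; orientation=None keeps the orientation; velocity is the mean speed in m/s. With force_limit (N) it stops when the force on the tool has changed by that much, and returns True; else False.
- env.set_joints(angles): joint-space move.
- env.move_gripper(opening, strength=None): finger opening in m; strength is the grip in N (None keeps the last); returns when the fingers have stopped.
- env.wait(seconds).
- env.inverse_kinematics(position, orientation): joint angles nearest the present ones, or None.
- env.state(): the state.
- env.read_camera(name): name is "scene" or "side" or "wrist"; returns the picture (420x560x3 uint8, red, green, blue); there is no depth.
- env.camera_info(name): a dict with "fx", "fy", "cx", "cy" (pixels), "rvec" (rotation vector, rad) and "tvec" (3), from world to camera coordinates, as OpenCV has them. Camera axes: x right, y down, z forward; pixel columns grow to the right and rows downward; lengths in m; the calibration is good to about 2 mm. The wrist camera is an equidistant fisheye: a pixel r from the principal point sees the ray r / f radians off the axis. A picture is of the moment at which its call begins: read the wrist's pose just before it. camera_info takes no time and is no camera call; for the wrist camera it gives the pose at the moment of the call.
A pose or a line that the arm cannot do raises env.MotionError and nothing moves.
- env.finish_job(): hands the job in; it is judged then, once.
The state is a dict: "time": time; "joints": joint angles; "joint_velocities": joint speeds; "tau": joint torques, N m; "tcp_pos": TCP position; "tool_rot": TCP orientation; "contact_force": force on the tool from outside, world axes, zero at the start; "torque": the same for the moment, N m; "finger_gap": finger opening in m; "grasp_force": force on a finger pad.
Only numpy, scipy, OpenCV 4.12 (cv2) and the standard library are available. Lean on these libraries where they do the work, as an engineer would, in place of code of your own. Each camera call takes 0.05 s, during which the arm holds its last target. There are 200 camera calls.

## Task

Three wooden wall brackets hang by keyhole slots on the sloping board of the tasting table. Take down the one with a single square peg: slide it up the board until the stud's head stands in the wide end of the slot, then lift it off and lower it, not drop it, into the open wooden crate, leaving it lying there on its back plate with the peg up. Leave the other two brackets hanging where they are.

Things in the scene. Friction and masses are not known exactly. Their poses are not given: they have to be found in the camera images.
- peg_bracket: Wooden bracket, plate 140 x 76 x 8 mm (x,y,z), ONE square peg 26 (x) x 22 (y) mm at x +40, z 8 to 58. Origin: mid-underside; z out of plate along the peg, -x uphill, y level. Keyhole at y 0: slot 11 wide, closed end x -61.5; wide hole 36 across at x -22. Hangs on a stud at x -58 (shank 7, head 18 across, 3 mm play under it). Slide 36 mm uphill (27 to 45), then lift along z. 0.11 to 0.23 kg.
- twin_bracket: Bystander, same plate, slot and axes, but TWO round pegs 16 mm thick, 50 tall, at x +40, y -24 and +24 mm. The three hang in one row in any order, 115 mm apart, on a fixed wooden board 370 wide, 230 long, its face sloping 25 degrees, lower side away from the robot, middle of the face 90 mm up. Stud heads stand 11 to 15 mm off the face.
- ledge_bracket: Bystander, same plate, slot and axes, hanging in the same row, but with one thin wide LEDGE across it at x +40 mm: 12 (x) x 72 (y) mm, 42 tall. The board's face goes on 45 mm uphill beyond the plates, so a bracket can be slid up flat on it.
- crate: Open low wooden crate, fixed on the table beside the board; outside 280 (x) x 240 (y) x 55 mm high; inside 260 x 220 with 14 mm posts in the corners; floor 8 mm thick. Origin: centre of its underside, on the table; z up.
There are look-alikes about, which are no part of the job. What is shaped like the peg_bracket but purple is not meant.

How it is judged:
By the outcome, as a careful person would: the job done as asked, in the order asked, and still so for the second after the job is handed in, with the robot touching nothing.
It also fails if it takes over 43 s, if anything falls off the work surface, if the arm or the gripper's body presses on something with over 40 N, if the wrist force passes 120 N, or if a joint passes its speed limit or range.

## Working session

There is one attempt and no reset: what is moved stays moved. The work goes in short steps, each a Python script; the robot and the scene stay as the last script left them, time stands still between calls to the robot, and variables do not carry over. Pictures are saved under pics/ and viewed, at most 10 in all, crops included, and the job is handed in when it is done.

```bash
mkdir -p pics; ls
python3 - <<'E'
from bench import env
import cv2
for n in ("scene","side"):
    cv2.imwrite(f"pics/{n}0.png",env.read_camera(n)[:,:,::-1]); i=env.camera_info(n); print(n,i)
s=env.state(); print(s['time'],s['tool_rot'])
E
```

```text
pics
scene {'fx': 414.73794006990425, 'fy': 414.73794006990425, 'cx': 284.2178094565218, 'cy': 209.7196490493151, 'rvec': array([ 2.11083729,  1.61256805, -0.44999103]), 'tvec': array([-0.11194556, -0.30897963,  1.42293906])}
side {'fx': 391.4660212274716, 'fy': 391.4660212274716, 'cx': 273.9741531286358, 'cy': 210.06063823015361, 'rvec': array([ 1.94553509, -0.87941834,  0.47178864]), 'tvec': array([-0.29170219,  0.24541012,  0.63434585])}
0.1 [-3.13976357e+00 -1.96544512e-04  2.87581641e+00]
```

View pics/scene0.png

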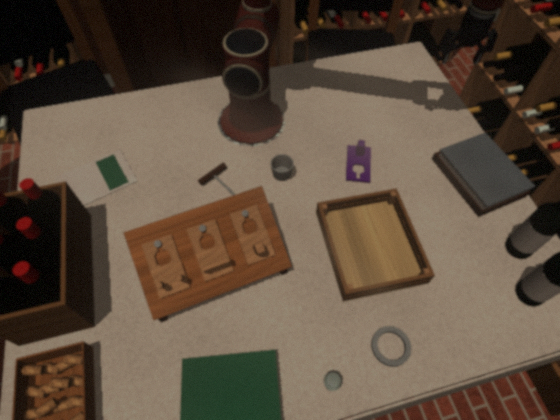

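View pics/side0.png

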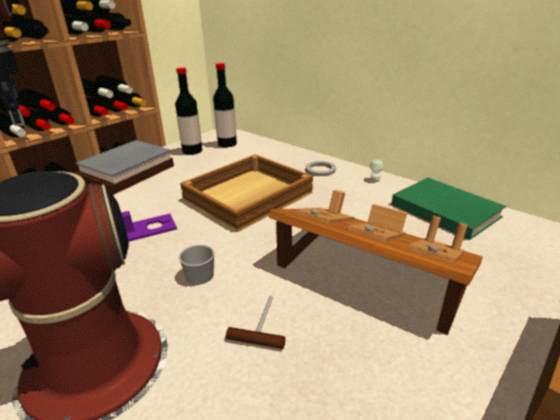

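The peg bracket is the right-hand one in the scene view, near (250,232); its peg is at about (262,248). The crate is centred near (373,243), and the purple decoy at (358,163). I'll enlarge the bracket and the crate.

Run:
```python
import cv2
s=cv2.imread("pics/scene0.png"); d=cv2.imread("pics/side0.png")
up=lambda im,x,y,w,h,f: cv2.convertScaleAbs(cv2.resize(im[y:y+h,x:x+w],None,fx=f,fy=f,interpolation=cv2.INTER_CUBIC),alpha=1.6)
a=up(s,120,180,180,140,4.4); cv2.imwrite("pics/a.png",a)
b=up(d,260,180,120,80,6.6); cv2.imwrite("pics/b.png",b)
```

```text
(no output)
```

View pics/a.png

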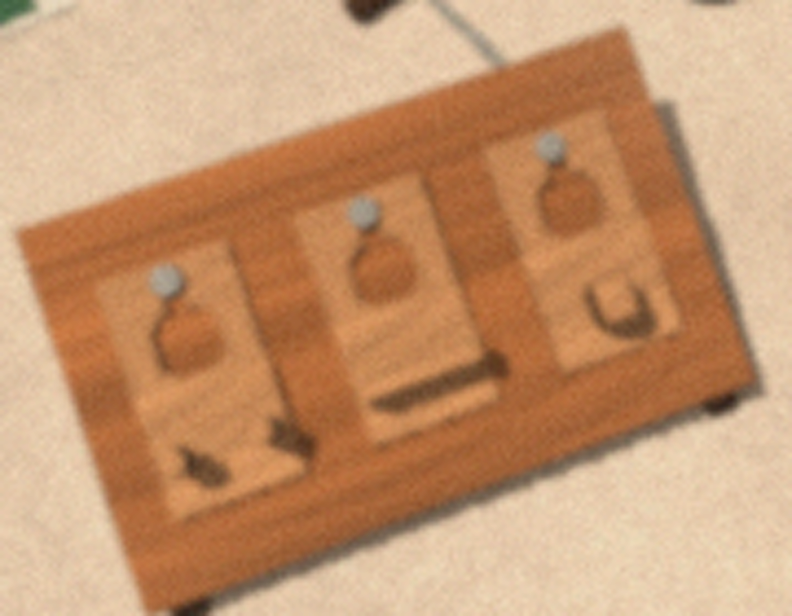

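View pics/b.png

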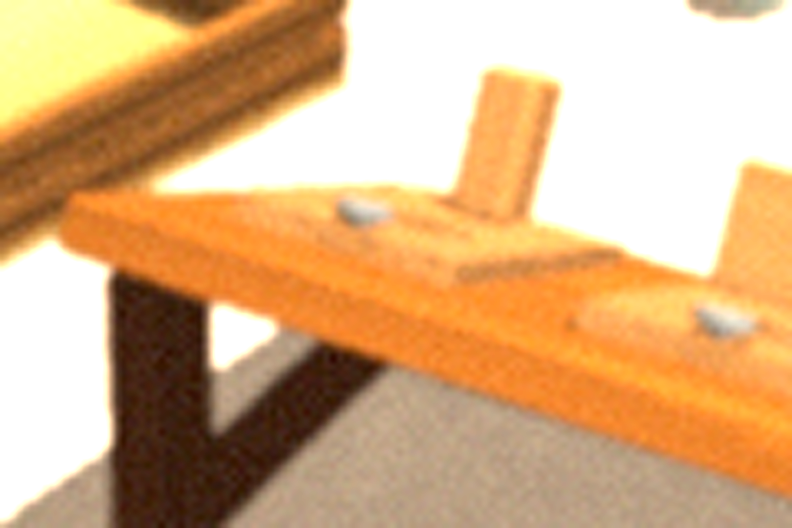

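Crop a: board face corners at (18,232), (625,28), (757,385), (145,610). The peg plate has corners at (485,148), (605,108), (680,328), (563,372), with its peg top around (622,288). Crop b: the peg top spans (487,68) to (558,82), in the clear. Now fitting board, plate and crate poses.

```bash
cat > h.py <<'E'
import numpy as np, cv2
from scipy.optimize import least_squares
from scipy.spatial.transform import Rotation as R
from bench import env
def proj(n,P):
    i=env.camera_info(n); K=np.array([[i['fx'],0,i['cx']],[0,i['fy'],i['cy']],[0,0,1.]])
    return cv2.projectPoints(np.array(P,float),i['rvec'],i['tvec'],K,None)[0][:,0]
def rect(a,b,z=0): return np.array([[-a,-b,z],[-a,b,z],[a,b,z],[a,-b,z]])/1000   # uphill-right..., order by y
def Rb(yaw): return R.from_euler('z',yaw)*R.from_euler('y',np.deg2rad(25))   # x downhill
E
python3 - <<'E'
from h import *
A=lambda l: np.array(l)/4.4+[120,180]-[0.4,0.4]
bc=A([(18,232),(625,28),(757,385),(145,610)])
f=lambda p: (proj("scene",Rb(p[2]).apply(rect(115,185))+[p[0],p[1],.09])-bc).ravel()
b=least_squares(f,[.5,0,.2]); print("board",b.x,b.fun.round(1))
pc=A([(485,148),(605,108),(680,328),(563,372)])
n=Rb(b.x[2]).apply([0,0,1]); c=np.r_[b.x[:2],.09]
def org(p): return c+Rb(b.x[2]).apply([p[0],p[1],0])
f=lambda p: (proj("scene",Rb(p[2]).apply(rect(70,38,8))+org(p))-pc).ravel()
q=least_squares(f,[0,.115,b.x[2]]); print("plate",q.x,org(q.x),q.fun.round(1))
P=Rb(b.x[2]).apply(np.array([[40,0,58]])/1e3)+org(q.x); print("pegtop",P)
for nme in("scene","side"): print(nme,proj(nme,P))
print("side peg seen", np.array([520,76])/6.6+[260,180]-.4, "scene", A([[622,288]]))
cc=np.array([(318,207),(396,190),(431,283),(345,297)],float)
f=lambda p: (proj("scene",R.from_euler('z',p[2]).apply(rect(140,120,55))+[p[0],p[1],0])-cc).ravel()
k=least_squares(f,[.5,.3,.2]); print("crate",k.x,k.fun.round(1))
E
```

```text
board [ 0.50010841 -0.21986571  0.12356016] [-0.6 -1.2  0.7 -0.6  0.3 -0.2 -0.2  1.5]
plate [-0.00150534  0.11496967  0.11454711] [ 0.48458496 -0.1059407   0.09063618] [-0.3 -0.2  0.  -0.2  0.7  0.3 -0.4  0.2]
pegtop [[ 0.54488587 -0.09845175  0.1262973 ]]
scene [[259.60627069 247.13151086]]
side [[339.70401134 190.17318324]]
side peg seen [338.38787879 191.11515152] scene [[260.96363636 245.05454545]]
crate [ 0.57040392  0.20351673 -0.0714751 ] [-1.6 -1.8  0.8  2.   2.8 -2.  -2.   1.4]
```

Fits agree between both cameras to about 2 mm. I'll grasp the peg with the tool along the board normal, closing along the slope.

```bash
cat >> h.py <<'E'
Q=Rb(.121); O=np.array([.4846,-.1059,.0906])          # hanging bracket
T=R.from_matrix(np.array([[0,-1,0],[1,0,0],[0,0,1.]]))
def tool(Q,flip): # tool z=-bracket z, tool y=+-bracket x
    s=-1 if flip else 1
    return (Q*R.from_matrix(np.array([[0,s,0],[s,0,0],[0,0,-1.]]))).as_euler('xyz')
def at(v,Q=Q,O=O): return O+Q.apply(np.array(v)/1000)
E
python3 - <<'E'
from h import *
C=np.array([.5704,.2035,0]);Qc=R.from_euler('z',-.07)
for f in(0,1):
    for nm,p,q in(("pre",at([40,0,110]),Q),("grasp",at([40,0,15]),Q),("lift",at([3,0,90]),Q),("crate",C+[.02,0,.15],Qc),("down",C+[.02,0,.02],Qc)):
        j=env.inverse_kinematics(p,tool(q,f)); print(f,nm,None if j is None else np.round(j,2))
E
```

```text
0 pre [-0.23  0.26  1.53 -0.15  1.77 -0.35]
0 grasp [-0.25  0.26  1.68 -0.15  1.61 -0.34]
0 lift [-0.25  0.17  1.63 -0.16  1.75 -0.37]
0 crate [ 0.21  0.11  1.69 -0.    1.34  0.28]
0 down [ 0.21  0.26  1.75 -0.    1.12  0.28]
1 pre [-0.23  0.26  1.53 -0.15  1.77  2.8 ]
1 grasp [-0.25  0.26  1.68 -0.15  1.61  2.8 ]
1 lift [-0.25  0.17  1.63 -0.16  1.75  2.78]
1 crate [ 0.21  0.11  1.69  0.    1.34 -2.86]
1 down [ 0.21  0.26  1.75  0.    1.12 -2.86]
```

Run:
```python
from h import *
o=tool(Q,0)
env.reach(at([40,0,110]),o); 
w=env.read_camera("wrist"); s=env.read_camera("side")
cv2.imwrite("pics/w1.png",np.hstack([cv2.resize(w,(400,300)),cv2.resize(s,(400,300))])[:,:,::-1])
st=env.state(); print(st['time'],st['tcp_pos'],st['contact_force'])
i=env.camera_info("wrist"); print(i)
p=R.from_rotvec(i['rvec']).apply(at([40,0,58]))+i['tvec']; r=np.hypot(p[0],p[1]); th=np.arctan2(r,p[2])
print("peg expected at half-size px",(np.array([i['cx'],i['cy']])+i['fx']*th*p[:2]/r)*400/560)
```

```text
3.0583 [ 0.56685355 -0.09519106  0.173515  ] [ 0.18265236 -0.34011473 -0.59611892]
{'fx': 325.19226210127806, 'fy': 325.19226210127806, 'cx': 273.4457171567254, 'cy': 207.85735743441302, 'rvec': array([-2.74369894, -0.26243492,  0.58245417]), 'tvec': array([-0.42530778, -0.24255441,  0.48190637])}
peg expected at half-size px [196.23913912 166.05932477]
```

View pics/w1.png

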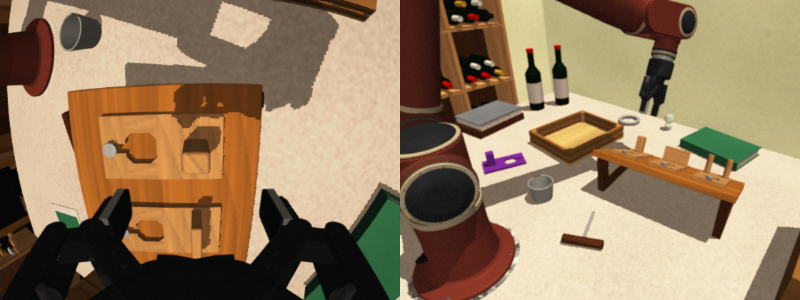

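The wrist view shows the peg bracket with its peg at about (196,155) and the stud at (109,150); the predicted peg top is (196,166). I'll overlay my model on an enlarged crop to check the lateral error.

Run:
```python
from h import *
i=env.camera_info("wrist")
w=env.read_camera("wrist")[:,:,::-1]
def pw(P):
    p=R.from_rotvec(i['rvec']).apply(P)+i['tvec']; r=np.hypot(p[:,0],p[:,1])
    return np.array([i['cx'],i['cy']])+i['fx']*(np.arctan2(r,p[:,2])/r)[:,None]*p[:,:2]
f=4;x0,y0=130,140
im=cv2.convertScaleAbs(cv2.resize(np.ascontiguousarray(w[y0:y0+140,x0:x0+200]),None,fx=f,fy=f,interpolation=cv2.INTER_CUBIC),alpha=1.5)
for a,b,z,c,cl in((70,38,8,0,(0,255,0)),(13,11,8,40,(255,255,0)),(13,11,58,40,(0,0,255))):
    P=rect(a,b,z)*1000+[c,0,0]; u=((pw(at(P))-[x0,y0])*f).astype(np.int32)
    cv2.polylines(im,[u],True,cl,1); print(z,u.tolist())
cv2.imwrite("pics/w2.png",im)
```

```text
8 [[73, 440], [32, 95], [735, 86], [721, 449]]
8 [[512, 327], [511, 221], [644, 221], [642, 327]]
58 [[499, 431], [497, 305], [660, 305], [657, 431]]
```

View pics/w2.png

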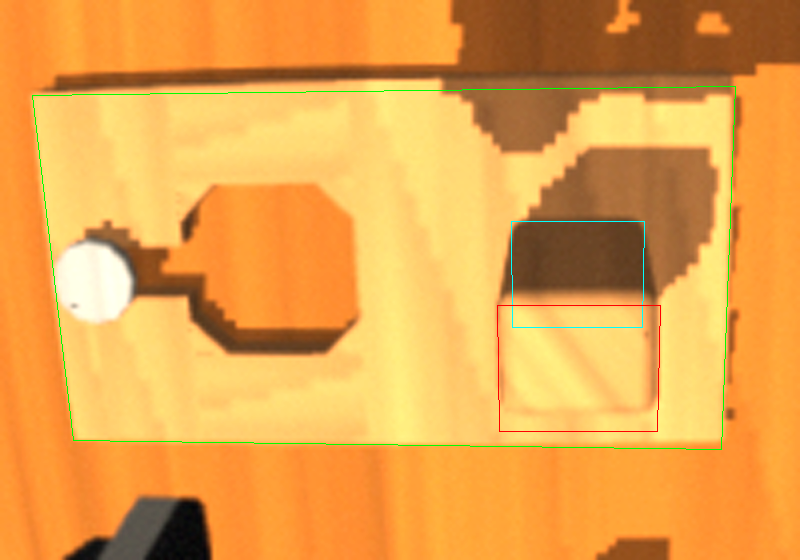

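The overlay matches the plate outline to about 1 mm and the peg to within about 3 mm. That's good enough, so I'll grasp, slide and lift.

Run:
```python
from h import *
o=tool(Q,0)
def say(m):
    s=env.state(); print(m,round(s['time'],2),s['contact_force'].round(1) if hasattr(s['contact_force'],'round') else s['contact_force'],round(s['finger_gap'],4),s['grasp_force'])
print(env.movel(at([41,0,15]),o,velocity=.08,force_limit=15)); say("down")
env.move_gripper(0.0,50); say("grip")
p=np.array(env.state()['tcp_pos']); u=Q.apply([1,0,0]); n=Q.apply([0,0,1])
p=p+.001*n; env.movel(p,o,velocity=.02); say("unload")
print(env.movel(p-.035*u,o,velocity=.05,force_limit=25)); say("slid")
cv2.imwrite("pics/s3.png",cv2.resize(env.read_camera("side")[150:290,240:420,::-1],None,fx=4.4,fy=4.4))
```

```text
False
down 4.45 [0.1 0.1 0.2] 0.0852 0.0
grip 5.03 [-2.8 -0.2  3.7] 0.0252 50.02490758895874
unload 5.28 [-1.   0.  -0.4] 0.0255 49.668068289756775
False
slid 6.12 [ 0.7  0.8 -2.3] 0.0256 49.581098556518555
```

View pics/s3.png

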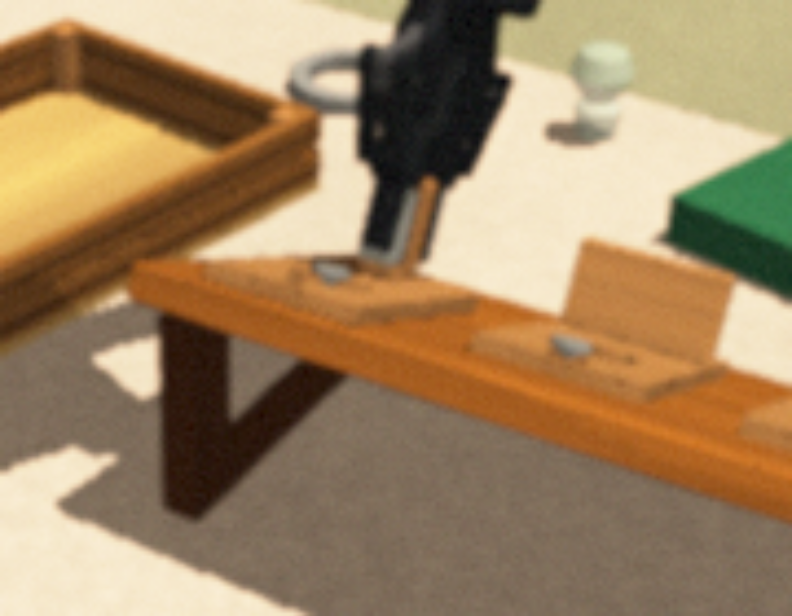

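The bracket has moved up the board and its stud head at (333,271) is now in the wide hole. Wrist load is 2.3 N, about the bracket's weight, so nothing is caught. Next I lift along the normal with a force guard, carry it over and lower it.

Run:
```python
from h import *
import sys
def say(m):
    s=env.state(); print(m,round(s['time'],2),np.round(s['contact_force'],1),np.round(s['tcp_pos'],4),round(s['finger_gap'],4),s['grasp_force'])
p=np.array(env.state()['tcp_pos']); n=Q.apply([0,0,1])
if env.movel(p+.035*n,velocity=.05,force_limit=6): say("caught"); sys.exit()
env.movel(p+.11*n,velocity=.12); say("lifted")
C=np.array([.5704,.2035,0]);Qc=R.from_euler('z',-.07); g=C+Qc.apply([.02,0,0])
env.reach(g+[0,0,.16],tool(Qc,0)); say("over")
env.movel(g+[0,0,.06],velocity=.1); say("low")
cv2.imwrite("pics/s4.png",np.hstack([cv2.resize(env.read_camera("side")[100:310,150:430,::-1],(400,300)),cv2.resize(env.read_camera("scene")[150:360,230:510,::-1],(400,300))]))
```

```text
lifted 7.8 [ 0.6 -0.7 -1.9] [ 0.5423 -0.0988  0.2018] 0.0255 49.563226103782654
over 8.97 [-0.2  0.9 -1.3] [0.5904 0.2011 0.1597] 0.0255 49.52700912952423
low 10.12 [ 0.3 -0.1 -1.6] [0.5912 0.2023 0.0611] 0.0259 49.52317178249359
```

View pics/s4.png

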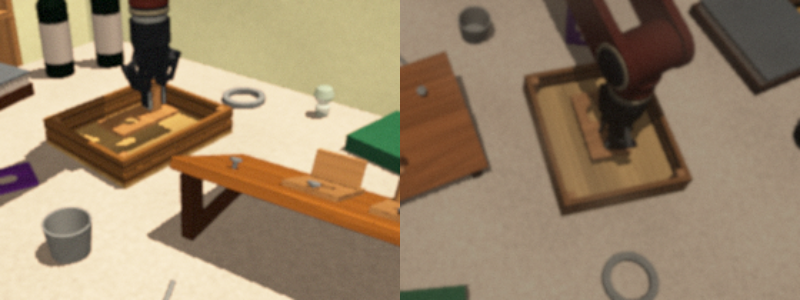

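The bracket is held level above the crate floor, well inside the walls on all sides. I'll lower it until it touches, release and retreat.

Run:
```python
from h import *
def say(m):
    s=env.state(); print(m,round(s['time'],2),np.round(s['contact_force'],1),np.round(s['tcp_pos'],4),round(s['finger_gap'],4))
p=np.array(env.state()['tcp_pos'])
print(env.movel([p[0],p[1],.012],velocity=.025,force_limit=4)); say("touch")
env.move_gripper(.06); say("open")
p=np.array(env.state()['tcp_pos'])
env.movel(p+[0,0,.1],velocity=.08); env.movel(p+[-.02,.0,.3],velocity=.2); env.wait(.3); say("away")
cv2.imwrite("pics/s5.png",np.hstack([cv2.resize(env.read_camera("side")[100:310,150:430,::-1],(400,300)),cv2.resize(env.read_camera("wrist")[:,:,::-1],(400,300))]))
```

```text
True
touch 11.54 [0.2 0.3 5.3] [0.5909 0.2021 0.0238] 0.0254
open 11.97 [-0.3  0.3 -0.3] [0.5893 0.2017 0.0219] 0.0601
away 14.82 [-0.4 -0.6 -1. ] [0.569  0.2017 0.3209] 0.0599
```

View pics/s5.png

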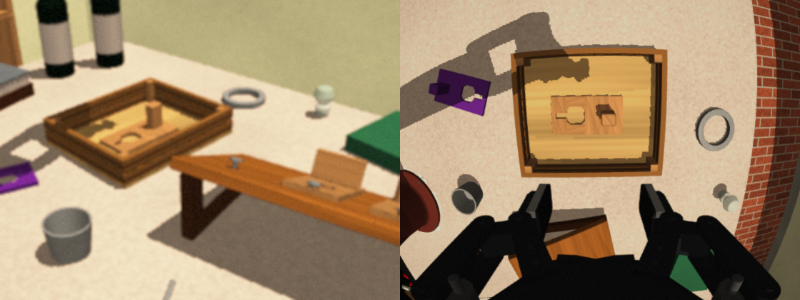

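The bracket lies flat in the crate with its peg up at (155,113), the gripper is clear, and the other brackets still hang.

```bash
python3 -c "
from bench import env
print(env.finish_job())"
```

```text
the job is handed in; nothing more can be done
None
```

The single-peg bracket was slid up, lifted off its stud and lowered into the crate, where it lies on its back plate with the peg up; the other two brackets were not touched, and the job was handed in at about 15 s on the robot's clock.

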